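Free the green calibration cartridge and stand it on its dock

ROBOT

A 6-joint arm with a two-finger parallel gripper is mounted at the origin on the work surface. World frame = base frame: x ahead of the robot, y to its left, z up, the work surface at z = 0. Lengths are in m, angles in degrees, forces in N, time in s.
With the tool pointing down it reaches from about 0.4 to 0.825 m from the base axis. Payload 7 kg.
Tool frame: the origin (TCP) lies at the very end of the fingers, on their centre line; the grasp point (between the pads) lies 19 mm behind it; z points along the fingers, y is the line along which they close (so a half turn about z gives the same grasp; the last joint's range is limited). The gripper opens to 88 mm and grips with 3 to 60 N. Pads are 19 mm wide; open, the fingers measure 130 mm over their backs; the gripper's body (78 mm by 193 mm) begins 47 mm behind the grasp point.
Start: joints at [80.965, 20.546, 0.682, 0, -70.136, -16.507], TCP at [0.291, 0.609, 0.227] pointing down, gripper open.
Joint ranges: [-176.03, 176.03], [-82.01, 121.73], [-58.28, 71.71], [-173.87, 95.51], [-174.79, -0.11], [-173.66, 173.66]. Speed limits (degrees/s): [136.94, 136.94, 172.46, 180, 180, 180].

INTERFACE

Orientations are given as [roll, pitch, yaw] about the fixed x, y, z axes, in that order (R = Rz(yaw) Ry(pitch) Rx(roll)).
In Python, from plant import ctrl, viewer gives the robot as it stands.
- The arm moves only by the tool servo_tool, never from a script. Its argument "rows" is a list of rows, each a list of 6 numbers: the shift along the world's x, y, z in mm, then the turn, a rotation vector about the world's x, y, z in degrees. A call has 1 to 5 rows; each row shifts and turns the commanded pose from where the row before left it; what a row does not reach is not made up. A row lasts 1/12 s, in which the tool goes at most 41.7 mm and 7.16 degrees, less where a joint would pass 70% of its speed; a pose out of reach is approached as far as the arm can. A call is refused whole if a number of a shift passes 41.7 or a number of a turn 7.16, either way. A call with a gripper value outside its range is refused whole. "fingers" is the finger opening in mm, from 0 to 87.6, set as the call begins (left out, the last holds). The fingers move at their own pace and stop on an object; the grip force is fixed at half the most. Time passes only in rows, so rows that do not move let the fingers close. It gives the time, the measured TCP pose, the force and the opening at its end, in the units of the state.
- ctrl.get_obs(): the state, without advancing time (a new reading comes with each control period).
- viewer.snapshot(name): name is "scene" or "top" or "wrist"; returns (picture, depth): 480x640x3 uint8, red, green, blue; 480x640 float32, m along the optical axis (not along the pixel's ray), 0 where there is no reading.
- viewer.calibration(name): a dict with "fx", "fy", "cx", "cy" (pixels), "origin" and "rotation" of the camera in the world. Camera axes: x right, y up, looking along -z (the intrinsics and any distortion apply to the point x, -y, -z); pixel columns grow to the right and rows downward; lengths in m; the calibration is good to about 2 mm. A picture is of the moment at which its call begins: read the wrist's pose just before it. calibration takes no time and is no camera call; for the wrist camera it gives the pose at the moment of the call.
- ctrl.close_job(): hands the job in, once; it reports no verdict.
The state is a dict: "clock": time; "joint_pos": joint angles; "qvel": joint speeds; "tau": joint torques, N m; "tool_pos": TCP position; "orientation": TCP orientation; "force": force on the tool from outside, world axes, zero at the start; "moment": the same for the moment, N m; "opening": finger opening in m.
Only numpy, scipy, OpenCV 4.12 (cv2) and the standard library are available. Lean on these libraries where they do the work, as an engineer would, in place of code of your own. Each camera call takes 0.05 s, during which the arm holds its last target. There are 200 camera calls.

TASK

The small gas cartridge with the green shoulder has slumped over and wedged itself aslant across its little blue bin. Pull it free and stand it upright in the middle of the green docking disc, setting it down rather than dropping it and not letting it fall over on the bench. Leave the orange-shouldered cartridge wedged in the other bin as it is.

Things in the scene. Friction and masses are not known exactly. Their poses are not given: they have to be found in the camera images.
- green_center (a point): Centre of the green-shouldered gas cartridge: flat-footed cylinder, 42 mm wide, 135 mm long, about 250 g. From the foot: steel to 88 mm, green to 124 mm (42 mm wide up to 115 mm, then tapering), black 22 mm cap on top. z runs from foot to cap (67.5 mm each way from here). It leans about 39 degrees, roughly towards the robot. Good grip: 32 mm above this point along z, clear of the rim.
- green_bin: Open blue bin fixed to the bench, holding the green-shouldered cartridge (the orange one's looks the same): 76 mm square outside, 60 mm high, walls and floor 5 mm. Origin: centre of its underside. Its -x axis points along the diagonal to the rim corner on which the cartridge leans; the foot is caught in the opposite corner. It slides out if pulled along its axis or straight up.
- green_pad_top (a point): Centre of the top face of the green docking disc, fixed to the bench: flat, 110 mm in diameter, 6 mm thick, green border with a white middle 72 mm wide. z is up. A like disc with an orange border lies near it.
- orange_center (a point): Centre (half-way up) of the orange-shouldered cartridge, same size and shape as the green one, wedged in the same way in the other blue bin. To be left as it is. Axes as for the green one.
There are look-alikes about, which are no part of the job. What is shaped like the part that bears green_center but yellow is not meant.

How it is judged:
By the outcome, as a careful person would: the job done as asked, in the order asked, and still so for the second after the job is handed in, with the robot touching nothing.
It also fails if it takes over 40 s, if anything falls off the work surface, if the arm or the gripper's body presses on something with over 40 N, if the wrist force passes 120 N, or if a joint passes its speed limit or range.

## Working session

There is one attempt and no reset: what is moved stays moved. The work goes in short steps, Python scripts to look and compute and a tool call to move; the robot and the scene stay as the last step left them, time stands still between calls to the robot, and variables do not carry over. Pictures are saved under pics/ and viewed, on a budget of 10 in all, crops included, one or two more only if the job needs it, and the job is handed in when it is done.

Besides the shell and the picture viewer there is one more tool, called after ">>>" by a JSON object that holds its "fn" and its "kwargs", one argument or row to a line. servo_tool: Moves the arm, as the interface text tells. Its arguments: {"type":"object","properties":{"rows":{"type":"array","items":{"type":"array","items":{"type":"number"}}},"fingers":{"type":"number"}},"required":["rows"]}

```bash
mkdir -p pics; cat > h.py <<'E'
import numpy as np, cv2
from plant import ctrl, viewer
def snap(n,save=None):
    c=viewer.calibration(n); p,d=viewer.snapshot(n)
    if save: cv2.imwrite('pics/'+save,p[:,:,::-1])
    return p,d,c
def cloud(d,c):
    v,u=np.mgrid[:d.shape[0],:d.shape[1]]
    P=np.stack([(u-c['cx'])/c['fx']*d,-(v-c['cy'])/c['fy']*d,-d],-1)
    return P@np.array(c['rotation']).T+np.array(c['origin'])
E
python3 - <<'E'
from h import *
print(ctrl.get_obs())
a,d,c=snap('scene','s1.png');np.savez('s1.npz',p=a,d=d,P=cloud(d,c));print(c)
a,d,c=snap('top','t1.png');np.savez('t1.npz',p=a,d=d,P=cloud(d,c));print(c)
E
```

```text
{'clock': 0.0, 'joint_pos': array([ 8.09651069e+01,  2.05919587e+01,  6.33741164e-01, -2.10698510e-02,
       -7.01360796e+01, -1.65073230e+01]), 'qvel': array([ 0.06495611, -0.02389483, -0.02294267,  0.05381131, -0.05733267,
        0.13306742]), 'tau': array([ 1.12059966e-03, -5.82713699e+01,  2.93068725e+01,  6.99735671e+00,
        7.16081529e-03, -1.50202518e-04]), 'tool_pos': array([0.29084626, 0.60857703, 0.22561355]), 'orientation': array([ 1.79903961e+02, -7.80556729e-03, -2.55493851e+01]), 'force': array([0.1017585 , 0.67489834, 0.30958438]), 'moment': array([ 0.02353841, -0.08188863, -0.02130567]), 'opening': 0.08767348575782764}Traceback (most recent call last):
  File "<stdin>", line 3, in <module>
  File "h.py", line 10, in cloud
    return P@np.array(c['rotation']).T+np.array(c['origin'])
           ~~~~~~~~~~~~~~~~~~~~~~~~~~~^~~~~~~~~~~~~~~~~~~~~~
ValueError: operands could not be broadcast together with shapes (480,640) (3,)
```

```bash
python3 - <<'E'
from h import *
for n in('scene','top'):print(viewer.calibration(n))
E
sed -i "s/np.array(c\['rotation'\]).T/rot(c['rotation']).T/" h.py
cat >> h.py <<'E'
from scipy.spatial.transform import Rotation as Ro
def rot(r):
    r=np.array(r)
    return Ro.from_euler('xyz',r,degrees=True).as_matrix() if r.shape==(3,) else Ro.from_quat(r).as_matrix() if r.shape==(4,) else r
E
python3 - <<'E'
from h import *
a,d,c=snap('scene','s1.png');np.savez('s1.npz',p=a,d=d,P=cloud(d,c))
b,d,c=snap('top','t1.png');np.savez('t1.npz',p=b,d=d,P=cloud(d,c))
E
```

```text
{'fx': 456.3230963350522, 'fy': 456.3230963350522, 'cx': 321.46775846089935, 'cy': 248.69052972794208, 'origin': array([ 0.88464623, -0.33115594,  0.58013011]), 'rotation': array([47.47526524, -0.40088858, 57.05058068])}
{'fx': 450.2657131027824, 'fy': 450.2657131027824, 'cx': 320.3638008975981, 'cy': 241.54857721152442, 'origin': array([ 0.32471772, -0.0198107 ,  0.95198819]), 'rotation': array([  6.44708325,   0.66836647, -88.95268417])}
```

View pics/s1.png

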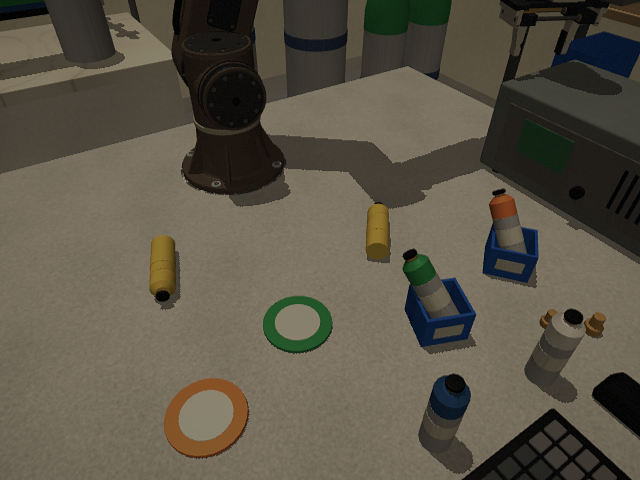

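View pics/t1.png

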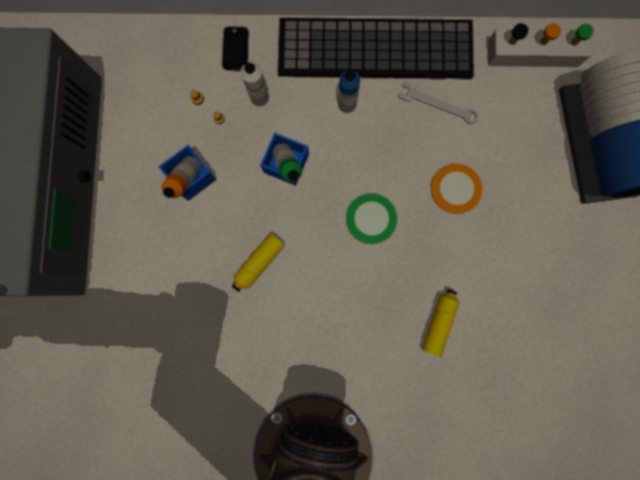

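The scene view shows the green-shouldered cartridge leaning in its bin at scene (430,285), top (287,162). The orange one is at scene (507,220), top (180,180). The green disc is at scene (298,323), top (371,218), and the orange disc is at scene (206,416).
Look-alikes are the yellow lying cylinders, the blue and white standing ones, and the small green-topped item in the rack at top (583,33). Only the one at scene (430,285) has a green shoulder and sits aslant in a blue bin. I'll confirm it in a crop and measure.

```bash
python3 - <<'E'
from h import *
from scipy.optimize import least_squares
S=np.load('s1.npz');T=np.load('t1.npz')
cr=lambda I,y,x,h,w:cv2.resize(I[y:y+h,x:x+w,::-1],(390,390),interpolation=cv2.INTER_CUBIC)
cv2.imwrite('pics/c1.png',np.hstack([cr(S['p'],230,370,130,130),cr(T['p'],115,235,90,90)]))
for n,D in(('s',S),('t',T)):
    P=D['P'];hsv=cv2.cvtColor(D['p'],cv2.COLOR_RGB2HSV)
    g=(hsv[...,0]>45)&(hsv[...,0]<85)&(hsv[...,1]>120)&(D['d']>0)
    k,l,st,ce=cv2.connectedComponentsWithStats(g.astype(np.uint8))
    for i in range(1,k):
        if st[i,4]>60:
            Q=P[l==i];print(n,st[i],ce[i].round(),np.median(Q,0).round(4),Q.min(0).round(3),Q.max(0).round(3))
            if Q[:,2].max()<.05:
                r=Q[:,:2]; f=least_squares(lambda q:np.hypot(*(r-q[:2]).T)-q[2],[*r.mean(0),.045],loss='soft_l1',f_scale=.003);print(' disc',f.x)
    b=(hsv[...,0]>105)&(hsv[...,0]<125)&(hsv[...,1]>150)&(D['d']>0)
    k,l,st,ce=cv2.connectedComponentsWithStats(b.astype(np.uint8))
    for i in range(1,k):
        if st[i,4]>200: Q=P[l==i];print(n,'blue',st[i],np.median(Q,0).round(4),Q.min(0).round(3),Q.max(0).round(3))
P=T['P'];print('instrument',np.percentile(P[60:280,5:60,2],[5,50,95]),P[250,95],P[60,95])
E
```

```text
s [  0   0  44   7 192] [17.  2.] [-0.7001 -0.2842  0.2323] [-0.711 -0.323  0.225] [-0.69  -0.217  0.242]
s [ 364    0   87   35 2434] [404.  14.] [-0.5171  0.9214  0.0632] [-0.627  0.83   0.008] [-0.486  1.192  0.129]
s [ 516  120   58   54 1294] [544. 146.] [0.4529 0.4766 0.124 ] [0.394 0.472 0.087] [0.506 0.481 0.157]
s [403 254  33  32 684] [419. 270.] [0.5711 0.0437 0.1093] [0.545 0.031 0.081] [0.587 0.069 0.126]
s [ 263  297   69   56 1682] [297. 326.] [ 0.4963 -0.1197  0.0071] [ 0.431 -0.168  0.001] [ 0.54  -0.059  0.01 ]
 disc [ 0.48572649 -0.11365334  0.04660372]
s blue [ 551   32   89   46 2272] [0.042  1.4311 0.0164] [-0.209  0.65  -0.106] [0.311 1.642 0.228]
s blue [ 483  224   55   59 1546] [0.5824 0.256  0.0446] [ 0.52   0.221 -0.   ] [0.624 0.325 0.064]
s blue [ 405  278   71   69 2141] [0.6202 0.0491 0.045 ] [ 0.553  0.022 -0.001] [0.651 0.119 0.064]
s blue [430 383  40  36 522] [ 0.7483 -0.0704  0.1168] [ 0.724 -0.08   0.089] [ 0.76  -0.04   0.131]
t [577  24  16  16 185] [584.  32.] [ 0.8557 -0.5315  0.0928] [ 0.842 -0.548  0.081] [ 0.873 -0.518  0.097]
t [280 158  
[... 152 characters left out ...]
0.395 0.472 0.086] [0.504 0.479 0.159]
t [347 194  50  49 923] [371. 218.] [ 0.4821 -0.1129  0.0059] [ 0.432 -0.167  0.001] [ 0.536 -0.062  0.011]
 disc [ 0.48363098 -0.11382542  0.04591784]
t blue [339  71  21  24 266] [ 0.7285 -0.0578  0.1186] [ 0.716 -0.084  0.012] [ 0.806 -0.041  0.137]
t blue [ 591  121   49   75 2208] [ 0.5809 -0.5546  0.1374] [ 0.521 -0.587  0.075] [ 0.641 -0.535  0.168]
t blue [261 134  47  44 709] [0.6129 0.0868 0.0435] [0.565 0.024 0.001] [0.646 0.116 0.074]
t blue [160 146  54  53 788] [0.5702 0.264  0.0445] [0.518 0.222 0.   ] [0.619 0.322 0.064]
instrument [0.14671284 0.19851612 0.20161563] [ 0.40588705  0.47507454 -0.00159589] [0.83283402 0.50579318 0.00085383]
```

View pics/c1.png

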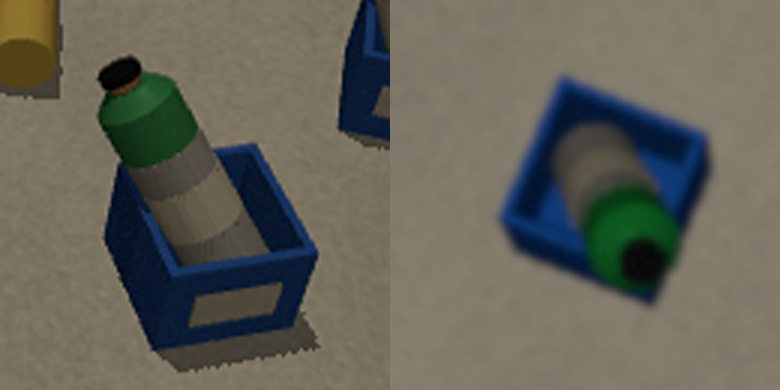

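```bash
cat > fit.py <<'E'
from h import *
from scipy.optimize import least_squares
def fit(clouds,c0=(.585,.062,.07)):
    Q=[]
    for p,P,d in clouds:
        hsv=cv2.cvtColor(p,cv2.COLOR_RGB2HSV)
        blue=(hsv[...,0]>98)&(hsv[...,0]<130)&(hsv[...,1]>90)
        blue=cv2.dilate(blue.astype(np.uint8),np.ones((3,3)))>0
        m=(d>0)&~blue&(np.hypot(P[...,0]-.58,P[...,1]-.063)<.075)&(P[...,2]>.045)
        Q.append(P[m])
    # sort out: cylinder body, soft loss
    res=[]
    Q_=np.vstack(Q)
    def unp(q): a=np.array([q[2],q[3],1]);a/=np.linalg.norm(a);return np.array([q[0],q[1],.08]),a
    def f(q):
        o,a=unp(q);v=Q_-o;s=v@a;r=np.linalg.norm(v-np.outer(s,a),axis=1)
        return np.where(s<.052-.0,r-.021,0)
    q=least_squares(f,[.575,.06,-.7,-.4],loss='soft_l1',f_scale=.002).x
    o,a=unp(q);v=Q_-o;s=v@a;r=np.linalg.norm(v-np.outer(s,a),axis=1)
    return q,o,a,s,r,Q
E
python3 - <<'E'
from fit import *
S=np.load('s1.npz');T=np.load('t1.npz')
for C in([S,T],[S],[T]):
    q,o,a,s,r,Q=fit([(D['p'],D['P'],D['d']) for D in C])
    top=np.percentile(s[r<.024],99.7); foot=o+a*(top-.135)
    print(len(s),o,a.round(3),'lean',np.degrees(np.arccos(a[2])),'az',np.degrees(np.arctan2(a[1],a[0])),'res',np.median(abs(r-.021)),'foot',foot.round(4),'centre',(foot+.0675*a).round(4),'grip',(foot+.0995*a).round(4))
for n,D in(('s',S),('t',T)):
    P=D['P'];hsv=cv2.cvtColor(D['p'],cv2.COLOR_RGB2HSV)
    b=(hsv[...,0]>105)&(hsv[...,0]<125)&(hsv[...,1]>150)&(abs(P[...,2]-.06)<.005)&(np.hypot(P[...,0]-.6,P[...,1]-.07)<.09)
    Q=P[b];print(len(Q),cv2.minAreaRect((Q[:,:2]*1000).astype(np.float32)))
E
```

```text
2389 [0.57387253 0.05972139 0.08      ] [-0.604 -0.241  0.759] lean 40.60116559049184 az -158.25265903140323 res 0.0011761338634066962 foot [0.6217 0.0788 0.0199] centre [0.5809 0.0625 0.0712] grip [0.5615 0.0548 0.0955]
1791 [0.57465028 0.06052224 0.08      ] [-0.598 -0.23   0.768] lean 39.84466373843881 az -158.941371186736 res 0.0008453386221051427 foot [0.6219 0.0787 0.0194] centre [0.5815 0.0632 0.0712] grip [0.5624 0.0558 0.0958]
598 [0.5731119  0.05751765 0.08      ] [-0.568 -0.301  0.766] lean 39.987942359136134 az -152.08323910246006 res 0.0014766583192675677 foot [0.618  0.0813 0.0194] centre [0.5797 0.061  0.0711] grip [0.5615 0.0514 0.0956]
644 ((603.1547241210938, 71.07579040527344), (76.8993148803711, 76.06453704833984), 69.04769134521484)
228 ((600.1516723632812, 70.05113220214844), (74.56005096435547, 74.50018310546875), 68.07487487792969)
```

>>> {"fn": "servo_tool", "kwargs": {
  "rows": [
    [12,-30,10,0,0,7],
    [12,-30,10,0,0,7],
    [12,-30,10,0,0,7],
    [12,-30,10,0,0,7],
    [12,-30,0,0,0,7]
  ]
}}

```text
clock: 0.57
tool_pos: [0.3518, 0.4583, 0.2685]
orientation: [-179.9, -0.1, 9.8]
force: [0.4, 0.2, 1.0]
opening: 0.0875
```

>>> {"fn": "servo_tool", "kwargs": {
  "rows": [
    [12,-32,0,0,0,7],
    [12,-32,0,0,0,7],
    [12,-32,0,0,0,0],
    [12,-32,0,0,0,0],
    [12,-32,0,0,0,0]
  ]
}}

```text
clock: 0.98
tool_pos: [0.4111, 0.2973, 0.2665]
orientation: [-180.0, 0.0, 23.5]
force: [0.4, 0.4, 0.1]
opening: 0.0879
```

>>> {"fn": "servo_tool", "kwargs": {
  "rows": [
    [12,-32,0,2.62,-6.03,0],
    [12,-32,0,2.62,-6.03,0],
    [12,-32,0,2.62,-6.03,0],
    [12,-32,0,2.62,-6.03,0],
    [12,-32,0,2.62,-6.03,0]
  ]
}}

```text
clock: 1.4
tool_pos: [0.4702, 0.1389, 0.2674]
orientation: [-179.9, -33.2, 23.6]
force: [4.0, -3.4, 1.7]
opening: 0.0873
```

>>> {"fn": "servo_tool", "kwargs": {
  "rows": [
    [11,-26,-27,2.6,-6.0,0],
    [11,-26,-27,0,0,0],
    [11,-26,-27,0,0,0],
    [11,-26,-27,0,0,0],
    [0,0,0,0,0,0]
  ]
}}

```text
clock: 1.82
tool_pos: [0.5152, 0.0425, 0.1831]
orientation: [-179.1, -36.6, 23.1]
force: [-0.2, 1.6, 0.8]
opening: 0.0875
```

```bash
python3 - <<'E'
from fit import *
o=ctrl.get_obs();print(o['tool_pos'],o['orientation'],rot(o['orientation']).round(3))
cl=[]
for n in('wrist','scene'):
    p,d,c=snap(n,n[0]+'2.png');cl.append((p,cloud(d,c),d))
D=np.load('s1.npz')
for C in([cl[0]],[cl[0],(D['p'],D['P'],D['d'])]):
    q,o,a,s,r,Q=fit(C)
    top=np.percentile(s[r<.024],99.7); foot=o+a*(top-.135)
    print(len(s),a.round(3),'lean',np.degrees(np.arccos(a[2])),'az',np.degrees(np.arctan2(a[1],a[0])),'res',np.median(abs(r-.021)),'foot',foot.round(4),'grip',(foot+.0995*a).round(4))
E
```

```text
[0.51520261 0.04245921 0.1830521 ] [-179.09854495  -36.59068746   23.14818499] [[ 0.738  0.402  0.542]
 [ 0.316 -0.916  0.249]
 [ 0.596 -0.013 -0.803]]
3312 [-0.636 -0.277  0.72 ] lean 43.90442773781722 az -156.41158368921668 res 0.002971112466663992 foot [0.6244 0.0792 0.0222] grip [0.5612 0.0516 0.0939]
5103 [-0.618 -0.276  0.737] lean 42.55657241273216 az -155.9338034251094 res 0.0020598675231302335 foot [0.6228 0.0805 0.021 ] grip [0.5613 0.053  0.0943]
```

View pics/w2.png

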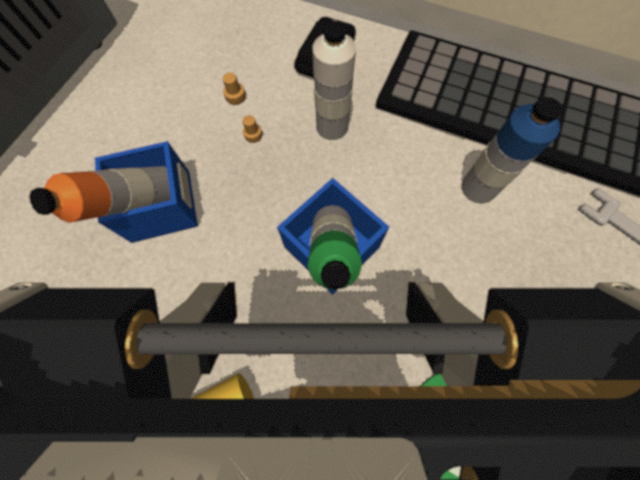

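The wrist view shows the green cartridge centred at (333,255), lined up between the open fingers, with its cap towards the gripper. The arm stopped about 24 mm high, so I'll check the joints.

```bash
python3 - <<'E'
from h import *
o=ctrl.get_obs();print(o['joint_pos'].round(1),o['clock'],o['tool_pos'],o['orientation'])
E
```

```text
[ 27.5  -9.6 -55.2  12.4  -7.8  74.3] 1.9167 [0.5169544  0.04544802 0.18702284] [-179.15166632  -36.83764753   23.29675623]
```

J3 and J5 are near their limits, so the 39° tilt isn't reachable here. I'll use about 20° instead; the grip point stays the same and the pads still straddle the axis.

>>> {"fn": "servo_tool", "kwargs": {
  "rows": [
    [6,0,3,-2.3,5.2,0],
    [6,0,0,-2.3,5.2,0],
    [6,0,0,-2.3,5.2,0],
    [6,0,0,0,0,0],
    [0,0,0,0,0,0]
  ]
}}

```text
clock: 2.33
tool_pos: [0.5434, 0.046, 0.1915]
orientation: [-179.6, -20.8, 23.6]
force: [-0.0, 0.6, 0.1]
opening: 0.0872
```

```bash
cat > g.py <<'E'
from h import *
o=ctrl.get_obs();R=rot(o['orientation']);print(o['joint_pos'].round(1),o['tool_pos'],o['orientation'].round(1),'tilt',np.degrees(np.arccos(-R[2,2])))
g=np.array([.5615,.0535,.0955]);t=g+.019*R[:,2];print('y',R[:,1].round(3),'target',t.round(4),'delta mm',((t-o['tool_pos'])*1000).round(1), 'in tool',(R.T@(t-o['tool_pos'])*1000).round(1))
E
python3 g.py
```

```text
[ 25.7  -1.1 -34.8   0.6 -35.5  87.5] [0.54341107 0.04598985 0.19150169] [-179.6  -20.8   23.6] tilt 20.778344128056723
y [ 0.402 -0.916 -0.006] target [0.5676 0.0563 0.0777] delta mm [  24.2   10.3 -113.8] in tool [-15.7   1.  115.7]
```

>>> {"fn": "servo_tool", "kwargs": {
  "rows": [
    [5,2,-25,0,0,0],
    [5,2,-25,0,0,0],
    [5,2,-25,0,0,0],
    [5,2,-20,0,0,0],
    [4,2,-18,0,0,0]
  ]
}}

```text
clock: 2.75
tool_pos: [0.5637, 0.0549, 0.0761]
orientation: [-179.5, -20.7, 23.5]
force: [0.2, 0.7, 1.1]
opening: 0.0875
```

>>> {"fn": "servo_tool", "kwargs": {
  "rows": [
    [0,0,0,0,0,0]
  ]
}}

```text
clock: 2.83
tool_pos: [0.5623, 0.0543, 0.0738]
orientation: [-179.5, -20.4, 23.5]
force: [-0.5, -0.8, 0.1]
opening: 0.0875
```

```bash
python3 g.py; python3 -c "
from h import *
snap('wrist','w3.png')"
```

```text
[ 25.5  10.5 -41.1   0.7 -18.   87.5] [0.56234808 0.05429582 0.07377149] [-179.5  -20.4   23.5] tilt 20.382717672715135
y [ 0.401 -0.916 -0.008] target [0.5675 0.0563 0.0777] delta mm [5.2 2.  3.9] in tool [ 6.5  0.2 -1.8]
```

View pics/w3.png

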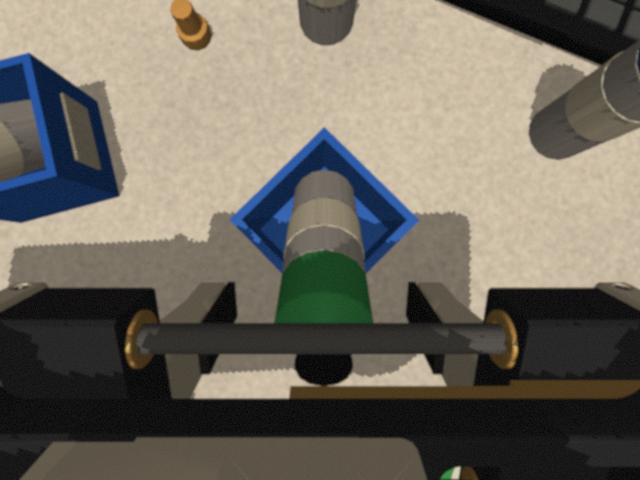

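The cartridge at (324,290) is centred between the fingers and clear of the rim. I'll make a small correction and close.

>>> {"fn": "servo_tool", "kwargs": {
  "rows": [
    [5,2,4,0,0,0],
    [0,0,0,0,0,0]
  ]
}}

```text
clock: 3.05
tool_pos: [0.5713, 0.0576, 0.0836]
orientation: [-179.5, -20.9, 23.5]
force: [0.4, 0.2, -0.4]
opening: 0.0875
```

>>> {"fn": "servo_tool", "kwargs": {
  "rows": [
    [0,0,0,0,0,0],
    [0,0,0,0,0,0],
    [0,0,0,0,0,0],
    [0,0,0,0,0,0],
    [0,0,0,0,0,0]
  ],
  "fingers": 30
}}

```text
clock: 3.47
tool_pos: [0.5696, 0.0566, 0.0811]
orientation: [-179.5, -20.7, 23.5]
force: [0.8, -0.5, 0.0]
opening: 0.06
```

>>> {"fn": "servo_tool", "kwargs": {
  "rows": [
    [0,0,0,0,0,0],
    [0,0,0,0,0,0],
    [0,0,0,0,0,0],
    [0,0,0,0,0,0]
  ]
}}

```text
clock: 3.8
tool_pos: [0.5697, 0.0565, 0.0808]
orientation: [-179.5, -20.6, 23.5]
force: [0.9, -1.5, 0.5]
opening: 0.0411
```

```bash
python3 g.py
```

```text
[ 25.4  10.4 -40.    0.5 -19.   87.7] [0.56965023 0.05650964 0.08081649] [-179.5  -20.6   23.5] tilt 20.631236324010025
y [ 0.401 -0.916 -0.008] target [0.5676 0.0563 0.0777] delta mm [-2.1 -0.2 -3.1] in tool [-2.9 -0.6  2.2]
```

>>> {"fn": "servo_tool", "kwargs": {
  "rows": [
    [0,0,0,0,0,0],
    [0,0,0,0,0,0],
    [0,0,4,0,0,0],
    [0,0,8,0,0,0],
    [0,0,8,0,0,0]
  ]
}}

```text
clock: 4.22
tool_pos: [0.5689, 0.0565, 0.1008]
orientation: [-179.5, -20.5, 23.5]
force: [-0.6, 0.6, -2.0]
opening: 0.0414
```

>>> {"fn": "servo_tool", "kwargs": {
  "rows": [
    [-2,-1,12,0,0,0],
    [-2,-1,12,0,0,0],
    [-2,-1,12,0,0,0],
    [-2,-1,12,0,0,0],
    [-2,-1,12,0,0,0]
  ]
}}

```text
clock: 4.63
tool_pos: [0.5592, 0.0516, 0.1622]
orientation: [-179.5, -20.6, 23.5]
force: [-0.2, -0.3, -2.9]
opening: 0.0412
```

>>> {"fn": "servo_tool", "kwargs": {
  "rows": [
    [0,0,15,0,0,0],
    [0,0,15,0,0,0],
    [0,0,15,-2.62,6.03,0],
    [0,0,0,-2.62,6.03,0],
    [0,0,0,-2.62,6.03,0]
  ]
}}

```text
clock: 5.05
tool_pos: [0.56, 0.0518, 0.2093]
orientation: [-179.5, -1.2, 23.5]
force: [0.6, 1.8, -2.6]
opening: 0.0411
```

>>> {"fn": "servo_tool", "kwargs": {
  "rows": [
    [0,-20,0,-2.62,6.03,0],
    [0,-25,0,-2.62,6.03,0],
    [0,-25,0,-2.62,6.03,0],
    [0,-20,0,0,0,0],
    [0,0,0,0,0,0]
  ]
}}

```text
clock: 5.47
tool_pos: [0.56, -0.0406, 0.203]
orientation: [-179.5, 18.9, 23.4]
force: [0.5, -0.4, -2.7]
opening: 0.0415
```

```bash
cat > hold.py <<'E'
from h import *
from scipy.optimize import least_squares
import sys
o=ctrl.get_obs();R=rot(o['orientation']);t=o['tool_pos'];gp=t-.019*R[:,2]
print('tcp',t.round(4),o['orientation'].round(1),'force',o['force'].round(1),'J',o['joint_pos'].round(0))
p,d,c=snap('scene',sys.argv[1]);P=cloud(d,c)
m=(d>0)&(np.linalg.norm(P[...,:2]-gp[:2],axis=-1)<.05)&(P[...,2]<gp[2]-.028)&(P[...,2]>max(.012,gp[2]-.14))
Q=P[m]
def f(q):
    a=np.array([q[2],q[3],1]);a/=np.linalg.norm(a);v=Q-[q[0],q[1],gp[2]];return np.linalg.norm(v-np.outer(v@a,a),axis=1)-.021
q=least_squares(f,[gp[0],gp[1],0,0],loss='soft_l1',f_scale=.002)
a=np.array([q.x[2],q.x[3],1]);zf=np.percentile(Q[abs(f(q.x))<.005][:,2],.5)
foot=np.array([*(q.x[:2]+q.x[2:]*(zf-gp[2])),zf])
print(len(Q),'res',np.median(abs(q.fun)),'tilt xy deg',np.degrees(np.arctan(q.x[2:])).round(1),'foot',foot.round(4),'to pad mm',((np.array([.4847,-.1137,.006])-foot)*1000).round(1))
uv=rot(c['rotation']).T@(gp-np.array(c['origin']));u=int(c['cx']+c['fx']*uv[0]/-uv[2]);v=int(c['cy']+c['fy']*-uv[1]/-uv[2]);print(u,v)
y,x=max(0,v-110),max(0,u-130);cv2.imwrite('pics/c_'+sys.argv[1],cv2.resize(p[y:y+240,x:x+260,::-1],None,fx=2,fy=2))
E
python3 hold.py s4.png
```

```text
tcp [ 0.56   -0.0406  0.203 ] [-179.5   18.9   23.4] force [ 0.5 -0.4 -2.7] J [ 17.  22.  -4.   2. -83.  96.]
1017 res 0.000405155137741961 tilt xy deg [ 1.1 -0.5] foot [ 0.5621 -0.0374  0.1195] to pad mm [ -77.4  -76.3 -113.5]
378 229
```

View pics/c_s4.png

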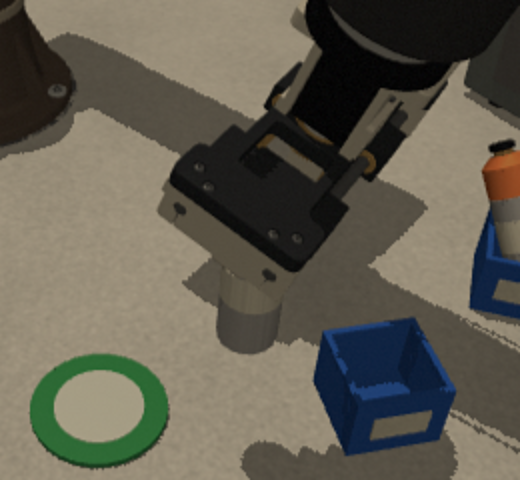

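The cartridge is out of the bin and held upright within about 1°, its foot at (247,345) in the crop. The bin is empty and the orange one is untouched. Next I'll move over the disc and down.

>>> {"fn": "servo_tool", "kwargs": {
  "rows": [
    [-15,-15,0,-0.3,-0.8,0],
    [-20,-20,0,0,0,0],
    [-20,-20,0,0,0,0],
    [-15,-15,0,0,0,0],
    [-7,-6,-15,0,0,0]
  ]
}}

```text
clock: 5.93
tool_pos: [0.4824, -0.1152, 0.194]
orientation: [179.7, 17.5, 23.2]
force: [0.3, 0.0, -3.1]
opening: 0.0409
```

>>> {"fn": "servo_tool", "kwargs": {
  "rows": [
    [0,0,-25,0,0,0],
    [0,0,-25,0,0,0],
    [0,0,-20,0,0,0],
    [0,0,-10,0,0,0],
    [0,0,0,0,0,0]
  ]
}}

```text
clock: 6.35
tool_pos: [0.4817, -0.1139, 0.1095]
orientation: [179.9, 18.0, 23.3]
force: [-0.1, 0.4, -2.5]
opening: 0.0413
```

```bash
python3 hold.py s5.png
```

```text
tcp [ 0.4817 -0.1139  0.1095] [179.9  18.   23.3] force [-0.1  0.4 -2.5] J [ 12.  20. -21.   4. -67.  99.]
725 res 0.00039386917585952294 tilt xy deg [ 0.  -0.1] foot [ 0.4852 -0.111   0.0261] to pad mm [ -0.5  -2.7 -20.1]
296 268
```

View pics/c_s5.png

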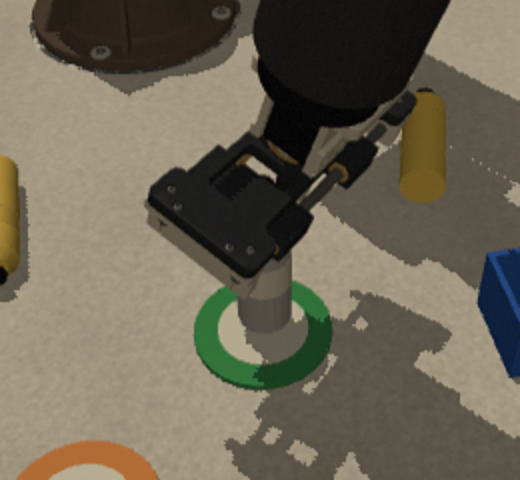

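The cartridge is vertical over the white middle, its foot at about (265,325) in the crop and about 20 mm above the disc.

>>> {"fn": "servo_tool", "kwargs": {
  "rows": [
    [0,-2.5,-6,0,0,0],
    [0,0,-5,0,0,0],
    [0,0,-3,0,0,0],
    [0,0,-1,0,0,0],
    [0,0,0,0,0,0]
  ]
}}

```text
clock: 6.82
tool_pos: [0.4827, -0.1168, 0.0952]
orientation: [179.9, 18.0, 23.3]
force: [-0.5, -0.0, -2.3]
opening: 0.041
```

>>> {"fn": "servo_tool", "kwargs": {
  "rows": [
    [0,0,-1,0,0,0],
    [0,0,-1,0,0,0],
    [0,0,0,0,0,0]
  ]
}}

```text
clock: 7.07
tool_pos: [0.4827, -0.1168, 0.0931]
orientation: [179.9, 18.0, 23.3]
force: [-0.7, 0.9, -2.0]
opening: 0.0412
```

>>> {"fn": "servo_tool", "kwargs": {
  "rows": [
    [0,0,-1,0,0,0],
    [0,0,0,0,0,0]
  ]
}}

```text
clock: 7.23
tool_pos: [0.4826, -0.1168, 0.0921]
orientation: [179.9, 18.0, 23.3]
force: [0.3, 0.3, -3.5]
opening: 0.0415
```

Not touching yet, so I'll keep stepping down.

>>> {"fn": "servo_tool", "kwargs": {
  "rows": [
    [0,0,-1,0,0,0],
    [0,0,0,0,0,0]
  ]
}}

```text
clock: 7.4
tool_pos: [0.4826, -0.1168, 0.0911]
orientation: [179.9, 18.0, 23.3]
force: [-0.2, -0.1, -2.6]
opening: 0.0412
```

>>> {"fn": "servo_tool", "kwargs": {
  "rows": [
    [0,0,-1,0,0,0],
    [0,0,0,0,0,0]
  ]
}}

```text
clock: 7.57
tool_pos: [0.483, -0.1168, 0.0908]
orientation: [179.8, 17.9, 23.3]
force: [-0.3, 1.0, 3.4]
opening: 0.0413
```

Contact. I'll check the numbers before releasing.

```bash
python3 hold.py s6.png
```

```text
tcp [ 0.483  -0.1168  0.0908] [179.8  17.9  23.3] force [-0.3  1.   3.4] J [ 12.  21. -22.   4. -64.  99.]
608 res 0.00040565252935524654 tilt xy deg [0.3 0. ] foot [ 0.4862 -0.1141  0.0122] to pad mm [-1.5  0.4 -6.2]
295 278
```

>>> {"fn": "servo_tool", "kwargs": {
  "rows": [
    [0,0,0,0,0,0],
    [0,0,0,0,0,0],
    [0,0,0,0,0,0],
    [0,0,0,0,0,0],
    [0,0,0,0,0,0]
  ],
  "fingers": 80
}}

```text
clock: 8.03
tool_pos: [0.4826, -0.1168, 0.0901]
orientation: [179.9, 18.0, 23.3]
force: [0.9, 0.1, -0.2]
opening: 0.0691
```

>>> {"fn": "servo_tool", "kwargs": {
  "rows": [
    [0,0,0,0,0,0],
    [0,0,0,0,0,0],
    [0,0,0,0,0,0]
  ]
}}

```text
clock: 8.28
tool_pos: [0.4826, -0.1168, 0.0902]
orientation: [179.9, 18.0, 23.3]
force: [0.1, -0.3, 0.4]
opening: 0.0795
```

>>> {"fn": "servo_tool", "kwargs": {
  "rows": [
    [3,1,10,0,0,0],
    [5,2,16,0,0,0],
    [6,3,20,0,0,0],
    [6,3,20,0,0,0],
    [6,3,20,0,0,0]
  ]
}}

```text
clock: 8.7
tool_pos: [0.5091, -0.1047, 0.178]
orientation: [179.9, 17.9, 23.3]
force: [0.9, 0.8, 0.2]
opening: 0.0802
```

>>> {"fn": "servo_tool", "kwargs": {
  "rows": [
    [20,20,25,0,0,0],
    [20,20,25,0,0,0],
    [20,20,25,0,0,0],
    [10,10,10,0,0,0],
    [0,0,0,0,0,0]
  ]
}}

```text
clock: 9.12
tool_pos: [0.5818, -0.0328, 0.2643]
orientation: [179.8, 17.7, 23.4]
force: [-1.0, 0.1, -0.5]
opening: 0.0801
```

```bash
python3 - <<'E'
from h import *
from scipy.optimize import least_squares
p,d,c=snap('scene','s7.png');P=cloud(d,c)
m=(d>0)&(np.hypot(P[...,0]-.485,P[...,1]+.114)<.05)
Q=P[m&(P[...,2]>.015)&(P[...,2]<.115)]
f=lambda q:np.hypot(Q[:,0]-q[0]-q[2]*Q[:,2],Q[:,1]-q[1]-q[3]*Q[:,2])-.021
q=least_squares(f,[.485,-.114,0,0],loss='soft_l1',f_scale=.002).x
print(q[:2],np.degrees(q[2:]),'top',P[m][:,2].max())
# orange moved?
S=np.load('s1.npz');o=np.s_[185:280,480:545];print('orange diff',np.median(abs(S['d'][o]-d[o])),np.mean(abs(S['d'][o]-d[o])>.01))
print(ctrl.get_obs()['clock'])
E
```

```text
[ 0.48672631 -0.11419912] [-0.08030522 -0.02007678] top 0.1444370435089814
orange diff 0.0014220476 0.007935222672064778
9.1667
```

View pics/s7.png

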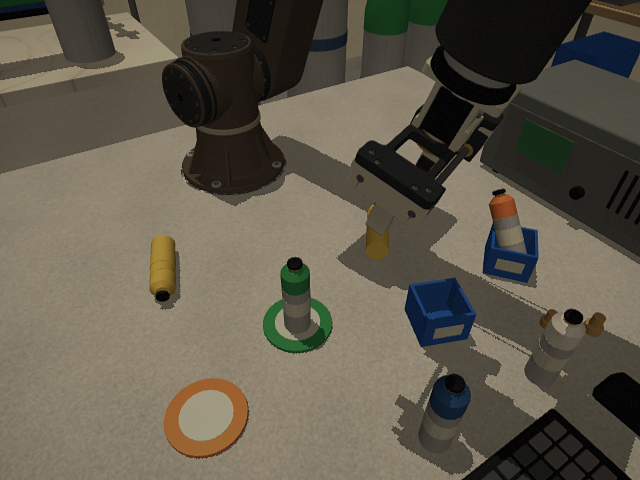

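The green-shouldered cartridge stands upright on the green disc at (296,300). Its bin is empty, the orange cartridge at (507,220) hasn't moved, and the gripper is clear.

```bash
python3 -c "
from plant import ctrl
print(ctrl.close_job())"
```

```text
the job is handed in; nothing more can be done
None
```

The green-shouldered cartridge now stands upright in the middle of the green disc, and the job was handed in at about 9.2 s on the clock. I gripped it by its green shoulder, lifted it straight out of its bin, turned it upright, and lowered it until it touched the disc before letting go.

**Last checks:**
- **Position:** about 1–2 mm from the disc centre, going by the camera fit.
- **Upright:** lean of 0.1° or less.
- **Orange cartridge:** unchanged in the depth picture, within about 1.4 mm.
- **Forces:** a few newtons at most in every reading.

**What disagreed:**
- **Tilt:** the 39° tilt I first planned was out of reach, so I gripped at about 20°.
- **Cartridge lean:** the close-up wrist-camera fit gave 43–44° rather than the stated 39°. I relied on the scene and top fits (40–41°) instead.
- **Disc centre:** the scene and top cameras differed by about 2 mm.

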